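# Swing the bar into line and lock it with the keyed hook clamp

## Task

On the tapping fixture, push the free end of the steel bar so that it swings about its other end, which stays between the post and the fence, until the bar lies flat along the fence. Then, without lifting the hook clamp out of its hub, push its arm round until the key under it meets the keyway and the clamp drops fully home with its hook over the bar. Leave the bar and the clamp there and do not disturb the other things on the bench and the fixture.

Things in the scene. Friction and masses are not known exactly. Their poses are not given: they have to be found in the camera images.
- fixture: Fixed tapping fixture on the table: a grey bed with fence, post and hub. Origin at table level in the plane of the fence's working face, midway along it. All fixture coordinates here are in this frame, in mm. Bed: x -150..110, y -135..135, top face z 40.
- fence_mid (a point): Top edge of the fence's working face, midway (fixture 0, 0, 60). Fence: straight aluminium strip, x 0..14, y -100..100, z 40..60. Its working face (x 0) looks to the fixture's -x, towards the robot.
- post_top (a point): Top centre of the round upright steel post, diameter 20 (fixture -43.5, 98, 80).
- hub_face (a point): Centre of the bore in the top face of the hub, an aluminium block x 20..100, y -85..-5, top z 62, behind the fence (this point: fixture 60, -45, 62). The vertical bore is 30 wide; an open keyway 16 wide runs from it through the hub's side that faces the fence (-x).
- bar: Loose steel flat bar 190 x 30 x 26 mm, 0.6 kg, on the bed. Origin at its pivot end, lower edge, fence side; x along the bar to the free end, y to the fence: fills x 0..190, y -30..0, z 0..26. At first its free end is swung 10 to 24 degrees off the fence, towards the robot. In line, its x points to the fixture's -y and it fills fixture x -30..0, y about -95..95, z 40..66.
- bar_mid (a point): Middle of the bar's top face (bar 95, -15, 26); in line it lies at fixture x -15, y about 0, z 66.
- clamp: Loose steel hook clamp, 0.75 kg: shaft diameter 28 standing in the hub's bore, flat arm on top. Origin on the shaft axis at the arm's underside; x along the arm to the hook, z up. Arm x -25..108, y -14..14, z 0..16; cap diameter 36 to z 28; collar diameter 56, z -6..0. At first it is up, origin at fixture z 90, arm pointing away from the bar (within 1.5 rad of fixture +x).
- clamp_key (a point): Foot of the key (12 wide, clamp x 10..34, z -28..0) straight under the arm. At first it rides on the hub's face; the arm turns either way with under 2 N. Once the arm points to the fixture's -x the key meets the keyway (3 degrees play either way) and the clamp drops 22 mm by its own weight, to origin z 68. Push slower than 50 mm/s or it may jump the keyway.
- clamp_lip (a point): Foot of the hook lip under the arm's end (clamp x 95..107, y -10..10, z -14..0). While up it passes 10 mm over the bar. Home, it stands at fixture x -35..-47, z 54, in front of the bar's near face, the arm 2 mm over the bar. If the bar is not in line, the lip lands on it or goes down on the wrong side.
- clamp_tip (a point): Top of the clamp arm over the hook, 100 mm from the shaft axis, 16 mm over the arm's underside.
- bush: Bystander: brass bush, diameter 38, height 28 mm, standing on the bed near the corner by the post (origin: centre of underside). Leave alone.
- step_block: Bystander: dark steel stepped clamping block 42 x 30 x 24 mm on the bed behind the fence (origin: underside). Leave alone.
- tap_chuck: Bystander: steel tap chuck standing on the table, diameter 40, height 120 mm (origin: centre of underside). Leave alone.
- wrench: Bystander: 200 mm wrench lying on the table. Leave alone.
- driver: Bystander: 200 mm screwdriver with black handle lying on the table. Leave alone.
There are look-alikes about, which are no part of the job. Leave any blue or turquoise look-alike of the clamp alone. What is shaped like the bar but blue is not meant.

How it is judged:
By the outcome, as a careful person would: the job done as asked, in the order asked, and still so for the second after the job is handed in, with the robot touching nothing.
It also fails if it takes over 64 s, if anything falls off the work surface, if the arm or the gripper's body presses on something with over 40 N, if the wrist force passes 120 N, or if a joint passes its speed limit or range.

## Robot

A 6-joint arm with a two-finger parallel gripper is mounted at the origin on the work surface. World frame = base frame: x ahead of the robot, y to its left, z up, the work surface at z = 0. Lengths are in m, angles in degrees, forces in N, time in s.
With the tool pointing down it reaches from about 0.375 to 0.9 m from the base axis. Payload 3.1 kg.
Tool frame: the origin (TCP) lies between the finger pads; the fingertips stand 11 mm ahead of it and the grasp point (between the pads) lies 8 mm behind it; z points along the fingers, y is the direction in which the jaws open and shut (so a half turn about z gives the same grasp; the last joint's range is limited). The gripper opens to 87 mm and grips with 3 to 60 N. Pads are 19 mm wide; open, the fingers measure 117 mm over their backs; the gripper's body (75 mm by 190 mm) begins 51 mm behind the grasp point.
Start: joints at [-76.69, 30.224, 82.088, -0, 67.689, -10.227], TCP at [0.25, -0.573, 0.234] pointing down, gripper open.
Joint ranges: [-176.69, 176.69], [-43.24, 126.21], [12.49, 139.97], [-82, 262], [0, 151.66], [-163.58, 163.58]. Speed limits (degrees/s): [159.86, 159.86, 180, 180, 180, 180].

## Interface

Orientations are given as a 3x3 rotation matrix whose columns are the frame's x, y, z axes.
In Python, from rig import bot, vision gives the robot as it stands. The module is installed in compiled form; this text tells all that it offers.
- The arm moves only by the tool jog_arm, never from a script. Its argument "rows" is a list of rows, each an object with "dp": the shift along the tool's x, y, z in mm, a list of three; "turn": the turn, a rotation vector about the tool's x, y, z in degrees, a list of three; "grip": the opening, from 0 (shut) to 1 (fully open). A call has 1 to 10 rows; each row is the pose to reach, as a shift and turn from the pose commanded when the call began, along the tool's axes at that moment; what a row does not reach only later rows make up. A row lasts 1/10 s, in which the tool goes at most 50 mm and 8.59 degrees, less where a joint would pass 70% of its speed; a pose out of reach is approached as far as the arm can. A call with a gripper value outside its range is refused whole. The fingers move at their own pace and stop on an object; the grip force is fixed at half the most. Time passes only in rows, so rows that repeat a pose let the fingers close. It gives the time, the measured TCP pose, the force and the opening at its end, in the units of the state.
- bot.read_state(): the state, without advancing time (a new reading comes with each control period).
- vision.capture(name): name is "scene" or "top" or "wrist"; returns (picture, depth): 480x640x3 uint8, red, green, blue; 480x640 float32, m along the optical axis (not along the pixel's ray), 0 where there is no reading.
- vision.camera_info(name): a dict with "vertical_fov" (degrees; the focal length in pixels is half the picture's height over the tangent of half this angle, whatever the lens; pixels are square), "cx", "cy" (the principal point, pixels), "position" and "rotation" of the camera in the world. Camera axes: x right, y down, z forward; pixel columns grow to the right and rows downward; lengths in m; the calibration is good to about 2 mm. A picture is of the moment at which its call begins: read the wrist's pose just before it. camera_info takes no time and is no camera call; for the wrist camera it gives the pose at the moment of the call.
- bot.hand_in(): hands the job in, once; it reports no verdict.
The state is a dict: "time_s": time; "joint_positions": joint angles; "qvel": joint speeds; "tau": joint torques, N m; "position": TCP position; "tcp_rot": TCP orientation; "force": force on the tool from outside, world axes, zero at the start; "moment": the same for the moment, N m; "opening": opening from 0.0 (shut) to 1.0 (fully open).
Only numpy, scipy, OpenCV 4.12 (cv2) and the standard library are available. Lean on these libraries where they do the work, as an engineer would, in place of code of your own. Each camera call takes 0.05 s, during which the arm holds its last target.

## Working session

There is one attempt and no reset: what is moved stays moved. The work goes in short steps, Python scripts to look and compute and a tool call to move; the robot and the scene stay as the last step left them, time stands still between calls to the robot, and variables do not carry over. Pictures are saved under pics/ and viewed, and the job is handed in when it is done.

Besides the shell and the picture viewer there is one more tool, called by a JSON object that holds its "op" and its "data". jog_arm: Moves the arm, as the interface text tells. Its arguments: {"type":"object","properties":{"rows":{"type":"array"}},"required":["rows"]}

```bash
mkdir -p pics
python3 - <<'E'
from rig import bot, vision
import cv2,numpy as np
s=bot.read_state();print(s)
for n in("scene","top"):
    p,d=vision.capture(n);cv2.imwrite(f"pics/{n}0.png",p[:,:,::-1]);np.save(f"{n}_d.npy",d);np.save(f"{n}_p.npy",p);print(n,vision.camera_info(n))
print(vision.camera_info("wrist"))
E
```

```text
{'time_s': 0.0, 'joint_positions': array([-7.66893495e+01,  3.02792368e+01,  8.21582359e+01, -1.59939027e-03,
        6.76896125e+01, -1.02272514e+01]), 'qvel': array([ 0.11222877,  0.06650914, -0.02755303,  0.01556854, -0.10900609,
        0.01255545]), 'tau': array([ 1.30865366e-03, -4.40035486e+01, -1.76595873e+01,  6.33871439e-02,
        5.82957419e-02, -1.81687205e-04]), 'position': array([ 0.24944668, -0.57226602,  0.23255845]), 'tcp_rot': array([[ 9.16791952e-01,  3.99364784e-01, -5.35795255e-04],
       [ 3.99364973e-01, -9.16789499e-01,  2.15252302e-03],
       [ 3.68430426e-04, -2.18739364e-03, -9.99997540e-01]]), 'force': array([0.72012442, 0.57510455, 0.27497183]), 'moment': array([-0.00370179,  0.05051689, -0.00022752]), 'opening': 1.0021927808729563}
scene {'vertical_fov': 47.35983331941786, 'cx': 321.08492568716895, 'cy': 242.4346809324267, 'position': array([ 1.17753643, -0.63578608,  0.84898411]), 'rotation': array([[ 0.70201685,  0.47078886, -0.53435026],
       [ 0.71185794, -0.4420229 ,  0.54577837],
       [ 0.02075133, -0.76352709, -0.64544231]])}
top {'vertical_fov': 49.66816273203743, 'cx': 324.9487750294154, 'cy': 243.94069654392288, 'position': array([ 0.30905374, -0.03732033,  1.36501632]), 'rotation': array([[-0.02144113, -0.98167833,  0.18933553],
       [-0.9997171 ,  0.02300228,  0.00605156],
       [-0.01029584, -0.18915221, -0.9818938 ]])}
{'vertical_fov': 65.30437619059461, 'cx': 314.119664983479, 'cy': 241.55730116814163, 'position': array([ 0.32571942, -0.53956136,  0.38372284]), 'rotation': array([[ 0.39824298, -0.87386607, -0.2788559 ],
       [-0.91727855, -0.37992718, -0.11939596],
       [-0.00160885,  0.30333714, -0.95288194]])}
```

View pics/scene0.png

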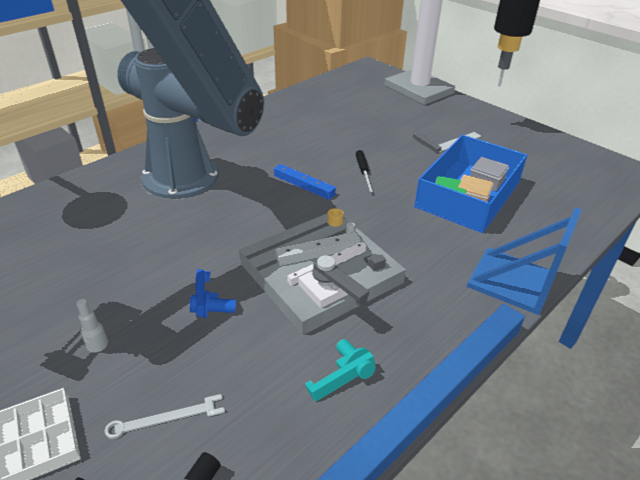

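View pics/top0.png

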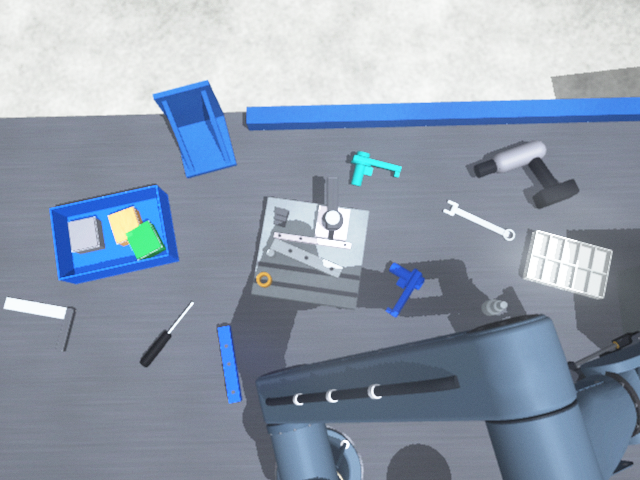

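Run:
```python
import cv2,numpy as np
p=np.load("top_p.npy")[:,:,::-1]
c=p[165:325,230:390];cv2.imwrite("pics/topc.png",cv2.resize(c,(600,600),interpolation=cv2.INTER_CUBIC)) #x3.75
p=np.load("scene_p.npy")[:,:,::-1]
c=p[195:345,225:425];cv2.imwrite("pics/scenec.png",cv2.resize(c,(800,600),interpolation=cv2.INTER_CUBIC))
```

```text
(no output)
```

View pics/topc.png

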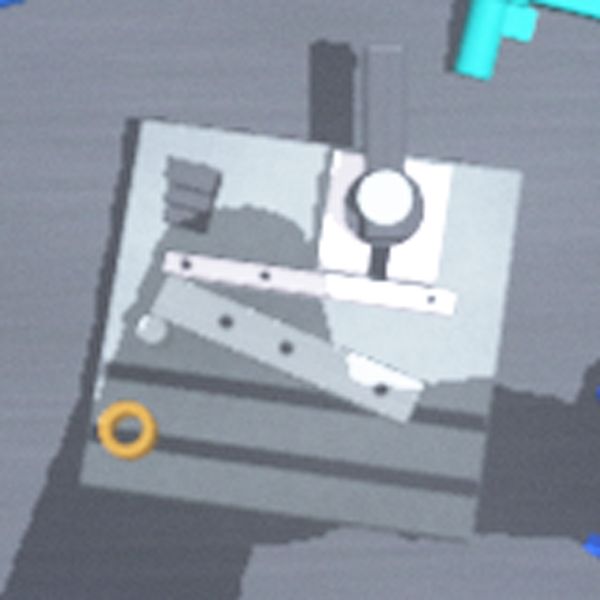

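View pics/scenec.png

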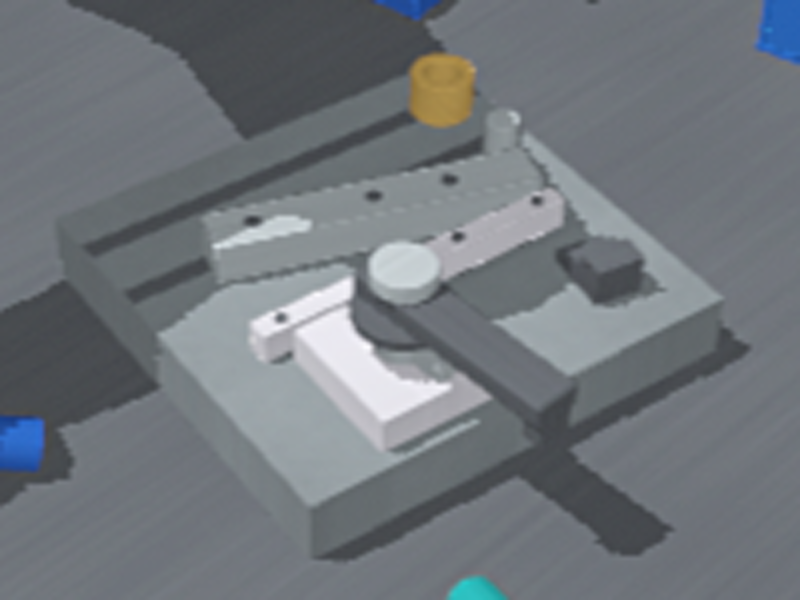

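The top view is image-up = world +x and image-left = +y. The real clamp is the grey one, at crop px (385,200), with its arm pointing away from the bar. The steel bar runs from (165,295) to (412,405). The blue bar, the blue and turquoise clamps are look-alikes. Next I'll fit poses.

```bash
cat > h.py <<'E'
import numpy as np, cv2
from scipy.optimize import least_squares
TOP=dict(f=240/np.tan(np.radians(49.66816273203743/2)),c=np.array([324.9487750294154,243.94069654392288]),P=np.array([0.30905374,-0.03732033,1.36501632]),R=np.array([[-0.02144113,-0.98167833,0.18933553],[-0.9997171,0.02300228,0.00605156],[-0.01029584,-0.18915221,-0.9818938]]))
SC=dict(f=240/np.tan(np.radians(47.35983331941786/2)),c=np.array([321.08492568716895,242.4346809324267]),P=np.array([1.17753643,-0.63578608,0.84898411]),R=np.array([[0.70201685,0.47078886,-0.53435026],[0.71185794,-0.4420229,0.54577837],[0.02075133,-0.76352709,-0.64544231]]))
def proj(C,X):
    q=(np.atleast_2d(X)-C['P'])@C['R'];return C['f']*q[:,:2]/q[:,2:]+C['c']
def ray(C,uv,z):
    uv=np.atleast_2d(uv);d=np.c_[(uv-C['c'])/C['f'],np.ones(len(uv))]@C['R'].T
    return C['P']+d*((z-C['P'][2])/d[:,2])[:,None]
tc=lambda a:np.array(a,float)/3.75+[230-.36,165-.36]
sc=lambda a:np.array(a,float)/4+[225-.37,195-.37]
E
python3 - <<'E'
from h import *
F=np.array([[110,135,40],[110,-135,40],[-150,-135,40],[-150,135,40],[60,-45,118],[-43.5,98,80],[14,100,60],[14,-100,60],[0,-100,60]])
t=tc([[137,120],[523,172],[475,540],[82,485],[384,198],[152,329],[166,253],[457,293],[453,314]])
F2=np.array([[110,135,40],[110,-135,40],[-150,-135,40],[60,-45,118]]);s=sc([[722,297],[313,508],[58,218],[405,268]])
T=lambda p,X:np.c_[np.c_[np.cos(p[2])*X[:,0]-np.sin(p[2])*X[:,1]+p[0],np.sin(p[2])*X[:,0]+np.cos(p[2])*X[:,1]+p[1]],X[:,2]]/[1000,1000,1000]
def r(p): return np.r_[(proj(TOP,T(p,F))-t).ravel(),(proj(SC,T(p,F2))-s).ravel()]
o=least_squares(r,[500,0,0],loss='soft_l1');p=o.x;print(p[:2],np.degrees(p[2]));print(np.round(r(p).reshape(-1,2),2))
for nm,sel in(("top",0),("sc",1)):
    f=(lambda q:(proj(TOP,T(q,F))-t).ravel()) if sel==0 else (lambda q:(proj(SC,T(q,F2))-s).ravel())
    q=least_squares(f,p).x;print(nm,q[:2],np.degrees(q[2]))
inv=lambda W:(W[:,:2]*1000-p[:2])@np.array([[np.cos(p[2]),-np.sin(p[2])],[np.sin(p[2]),np.cos(p[2])]])
# bar corners top z66: pivot fence side, free fence side, free near side, pivot near
b=inv(ray(TOP,tc([[168,278],[425,383],[408,423],[152,307]]),.066));print("bar fix",b.round(1))
d=b[1]-b[0];print("ang",np.degrees(np.arctan2(d[0],d[1])),np.linalg.norm(d))
print("arm end, top z106",inv(ray(TOP,tc([[363,45],[404,45]]),.106)).round(1))
print("bush",inv(ray(TOP,tc([[127,430]]),.068)))
print("bar world",ray(TOP,tc([[168,278],[425,383],[408,423],[152,307]]),.066).round(4))
np.save("fix.npy",p)
E
```

```text
[565.48368423   4.830578  ] -9.192612989052536
[[ 1.29  0.07]
 [-0.5  -0.38]
 [-0.28 -0.17]
 [-0.22 -0.13]
 [ 0.22 -0.67]
 [ 0.18  0.09]
 [ 0.09 -0.17]
 [-0.51 -0.44]
 [-0.15 -0.72]
 [ 0.08 -0.51]
 [-0.57 -0.43]
 [-1.4  -0.1 ]
 [-0.14 -1.55]]
top [564.73705751   4.87064059] -9.182777630156616
sc [567.6792654    4.46569439] -9.456818571426512
bar fix [[ -4.7  95.2]
 [-52.4 -88. ]
 [-80.9 -80.2]
 [-26.1 102.9]]
ang -165.4089088365974 189.29756444100406
arm end, top z106 [[164.7 -15.8]
 [168.4 -43.3]]
bush [[-111.70309414  105.92949346]]
bar world [[ 0.576   0.0996  0.066 ]
 [ 0.4997 -0.0736  0.066 ]
 [ 0.4728 -0.0614  0.066 ]
 [ 0.5561  0.1106  0.066 ]]
```

```bash
cat >> h.py <<'E'
def go(fx,fy,z,yawoff=0.0,p=None):
    from rig import bot
    from scipy.spatial.transform import Rotation as Ro
    p=np.load("fix.npy") if p is None else p
    s=bot.read_state();R=np.array(s['tcp_rot']);c,n=np.cos(p[2]),np.sin(p[2])
    W=np.array([c*fx-n*fy+p[0],n*fx+c*fy+p[1],z])
    a=p[2]+np.radians(yawoff);X=np.array([np.cos(a),np.sin(a),0]);Z=np.array([0,0,-1.]);G=np.c_[X,np.cross(Z,X),Z]
    print("dp",(R.T@(W-s['position']*1000)).round(1),"turn",np.degrees(Ro.from_matrix(R.T@G).as_rotvec()).round(2))
def st():
    from rig import bot
    p=np.load("fix.npy");s=bot.read_state();c,n=np.cos(p[2]),np.sin(p[2]);M=np.array([[c,n],[-n,c]])
    print("t",s['time_s'].__round__(2),"fix",(M@(s['position'][:2]*1000-p[:2])).round(1),(s['position'][2]*1000).round(1),"F",(M@s['force'][:2]).round(1),round(s['force'][2],1),"op",round(s['opening'],3))
E
python3 -c "
from h import *
st();go(-118,-62,200)"
```

```text
t 0.1 fix [-219.8 -620.3] 232.7 F [ 0.2 -0. ] -0.3 op 0.999
dp [ 387.4 -414.6   33.6] turn [-1.100e-01  1.000e-02  3.273e+01]
```

{"op": "jog_arm", "data": {"rows": [{"dp": [387,-415,33],"turn": [0,0,32.7],"grip": 0},{"dp": [387,-415,33],"turn": [0,0,32.7],"grip": 0},{"dp": [387,-415,33],"turn": [0,0,32.7],"grip": 0},{"dp": [387,-415,33],"turn": [0,0,32.7],"grip": 0},{"dp": [387,-415,33],"turn": [0,0,32.7],"grip": 0},{"dp": [387,-415,33],"turn": [0,0,32.7],"grip": 0},{"dp": [387,-415,33],"turn": [0,0,32.7],"grip": 0},{"dp": [387,-415,33],"turn": [0,0,32.7],"grip": 0},{"dp": [387,-415,33],"turn": [0,0,32.7],"grip": 0},{"dp": [387,-415,33],"turn": [0,0,32.7],"grip": 0}]}}

```text
time_s: 1.1
position: [0.4161, -0.1004, 0.2044]
tcp_rot: [[0.987, -0.16, 0.0], [-0.16, -0.987, 0.0], [0.0, -0.0, -1.0]]
force: [0.1, -1.1, 0.2]
opening: 0.169
```

```bash
python3 -c "
from h import *
st();go(-118,-62,200)"
```

```text
t 1.1 fix [-130.6 -127.8] 204.4 F [ 0.3 -1. ] 0.2 op 0.169
dp [ 12.6 -65.8   4.4] turn [-0.   -0.   -0.01]
```

{"op": "jog_arm", "data": {"rows": [{"dp": [13,-66,4],"turn": [0,0,0],"grip": 0},{"dp": [13,-66,4],"turn": [0,0,0],"grip": 0},{"dp": [13,-66,4],"turn": [0,0,0],"grip": 0},{"dp": [13,-66,4],"turn": [0,0,0],"grip": 0}]}}

```text
time_s: 1.5
position: [0.4391, -0.0392, 0.2004]
tcp_rot: [[0.987, -0.158, -0.001], [-0.158, -0.987, -0.0], [-0.0, 0.0, -1.0]]
force: [-0.7, -0.2, -0.1]
opening: 0.01
```

Run:
```python
from h import *
from rig import vision
st();go(-118,-62,200)
i=vision.camera_info("wrist");p,d=vision.capture("wrist");cv2.imwrite("pics/w1.png",p[:,:,::-1]);np.save("w1i.npy",i,allow_pickle=True);np.save("w1d.npy",d)
```

```text
t 1.5 fix [-117.7  -63.6] 200.4 F [-0.7 -0.3] -0.1 op 0.01
dp [-0.3 -1.6  0.4] turn [0.02 0.03 0.11]
```

View pics/w1.png

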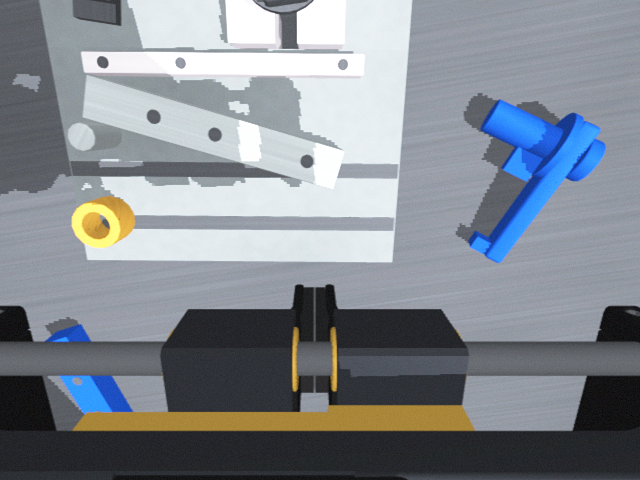

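The wrist view shows the bar from (83,95) to (338,170), the fence at row ~65, the post at (82,136) and the bush at (103,222). I'll use it to cross-check the fixture pose.

Run:
```python
from h import *
i=np.load("w1i.npy",allow_pickle=True).item()
W=dict(f=240/np.tan(np.radians(i['vertical_fov']/2)),c=np.array([i['cx'],i['cy']]),P=i['position'],R=i['rotation'])
p=np.load("fix.npy");M=np.array([[np.cos(p[2]),np.sin(p[2])],[-np.sin(p[2]),np.cos(p[2])]])
def f(uv,z):return ((ray(W,uv,z)[:,:2]*1000-p[:2])@M.T).round(1)
print("bed near",f([[87,261],[393,262]],.04))
print("fence face top ends",f([[82,76],[364,76]],.06),"far",f([[82,53],[363,54]],.06))
print("post",f([[82,136]],.08),"bush",f([[97,222]],.068))
b=f([[90,76],[344,150],[332,189],[83,113]],.066);print("bar",b)
```

```text
bed near [[-151.9  137.2]
 [-152.8 -134.3]]
fence face top ends [[ -3.2 101.9]
 [ -3.  -99.8]] far [[ 11.7  99.1]
 [ 11.3 -98.5]]
post [[-43.8  97.8]] bush [[-108.9  105.3]]
bar [[ -3.8  92.9]
 [-54.1 -86.3]
 [-83.2 -77.8]
 [-28.3 102.4]]
```

{"op": "jog_arm", "data": {"rows": [{"dp": [0,-1,40],"turn": [0,0,0],"grip": 0},{"dp": [0,-1,80],"turn": [0,0,0],"grip": 0},{"dp": [0,-1,115],"turn": [0,0,0],"grip": 0},{"dp": [0,-1,135],"turn": [0,0,0],"grip": 0},{"dp": [0,-1,138],"turn": [0,0,0],"grip": 0},{"dp": [5,-1,138],"turn": [0,0,0],"grip": 0},{"dp": [10,-1,138],"turn": [0,0,0],"grip": 0},{"dp": [15,-1,138],"turn": [0,0,0],"grip": 0}]}}

```text
time_s: 2.35
position: [0.4559, -0.0415, 0.0638]
tcp_rot: [[0.987, -0.16, 0.003], [-0.16, -0.987, -0.001], [0.004, 0.001, -1.0]]
force: [-0.3, 1.0, 0.1]
opening: 0.007
```

```bash
python3 -c "
from h import *
st()"
```

```text
t 2.35 fix [-100.7  -63.2] 63.8 F [-0.4  0.9] 0.1 op 0.007
```

{"op": "jog_arm", "data": {"rows": [{"dp": [4,0,1],"turn": [0,0,0],"grip": 0},{"dp": [8,0,2],"turn": [0,0,0],"grip": 0},{"dp": [12,1,2],"turn": [0,0,0],"grip": 0},{"dp": [16,2,2],"turn": [0,0,0],"grip": 0},{"dp": [20,3,2],"turn": [0,0,0],"grip": 0},{"dp": [23,4,2],"turn": [0,0,0],"grip": 0},{"dp": [26,4,2],"turn": [0,0,0],"grip": 0},{"dp": [29,5,2],"turn": [0,0,0],"grip": 0},{"dp": [32,6,2],"turn": [0,0,0],"grip": 0},{"dp": [35,7,2],"turn": [0,0,0],"grip": 0}]}}

```text
time_s: 3.35
position: [0.4883, -0.0532, 0.0605]
tcp_rot: [[0.987, -0.159, 0.001], [-0.159, -0.987, 0.0], [0.001, -0.0, -1.0]]
force: [-1.7, 1.0, 1.2]
opening: 0.003
```

Run:
```python
from h import *
from rig import vision
st()
p,d=vision.capture("wrist");cv2.imwrite("pics/w2.png",p[:,:,::-1])
```

```text
t 3.35 fix [-66.9 -69.7] 60.5 F [-1.8  0.7] 1.2 op 0.003
```

View pics/w2.png

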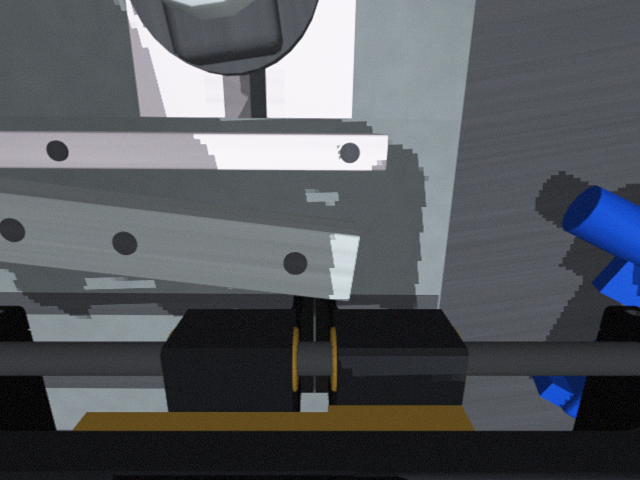

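The bar has swung to about 6° and is touching the fingers at (315,298). I'll continue.

{"op": "jog_arm", "data": {"rows": [{"dp": [4,0,0],"turn": [0,0,0],"grip": 0},{"dp": [7,0,0],"turn": [0,0,0],"grip": 0},{"dp": [10,1,0],"turn": [0,0,0],"grip": 0},{"dp": [13,1,0],"turn": [0,0,0],"grip": 0},{"dp": [15,1,0],"turn": [0,0,0],"grip": 0},{"dp": [17,1,0],"turn": [0,0,0],"grip": 0},{"dp": [19,1,0],"turn": [0,0,0],"grip": 0},{"dp": [21,1,0],"turn": [0,0,0],"grip": 0},{"dp": [22,1,0],"turn": [0,0,0],"grip": 0}]}}

```text
time_s: 4.3
position: [0.5096, -0.0577, 0.0605]
tcp_rot: [[0.987, -0.159, 0.001], [-0.159, -0.987, -0.0], [0.001, 0.0, -1.0]]
force: [-1.5, -1.1, -0.2]
opening: 0.007
```

Run:
```python
from h import *
st()
```

```text
t 4.3 fix [-45.1 -70.7] 60.5 F [-1.3 -1.3] -0.2 op 0.007
```

Now creep in until the force rises.

{"op": "jog_arm", "data": {"rows": [{"dp": [1,0,0],"turn": [0,0,0],"grip": 0},{"dp": [2,0,0],"turn": [0,0,0],"grip": 0},{"dp": [3,0,0],"turn": [0,0,0],"grip": 0},{"dp": [3,0,0],"turn": [0,0,0],"grip": 0}]}}

```text
time_s: 4.7
position: [0.5119, -0.058, 0.0605]
tcp_rot: [[0.987, -0.159, -0.001], [-0.159, -0.987, 0.0], [-0.001, -0.0, -1.0]]
force: [-3.0, 0.5, 1.8]
opening: 0.007
```

Run:
```python
from h import *
from rig import vision
st()
p,d=vision.capture("wrist");cv2.imwrite("pics/w3.png",p[:,:,::-1])
```

```text
t 4.7 fix [-42.8 -70.6] 60.5 F [-3.1 -0. ] 1.8 op 0.007
```

View pics/w3.png

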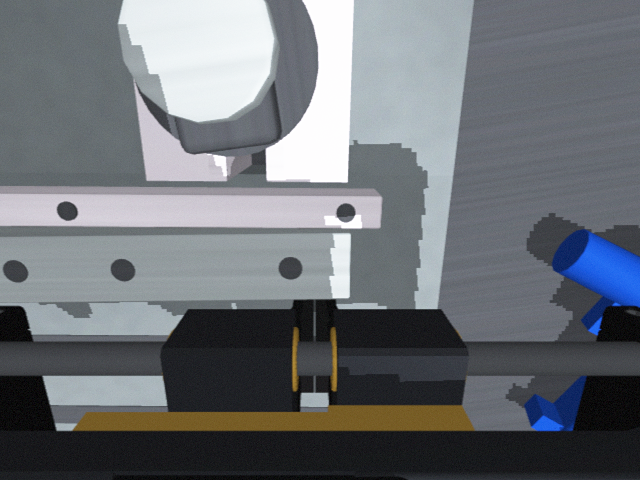

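{"op": "jog_arm", "data": {"rows": [{"dp": [1,0,0],"turn": [0,0,0],"grip": 0},{"dp": [2,0,0],"turn": [0,0,0],"grip": 0},{"dp": [3,0,0],"turn": [0,0,0],"grip": 0},{"dp": [3,0,0],"turn": [0,0,0],"grip": 0}]}}

```text
time_s: 5.15
position: [0.5121, -0.0579, 0.0604]
tcp_rot: [[0.987, -0.158, -0.007], [-0.158, -0.987, 0.001], [-0.007, -0.0, -1.0]]
force: [-7.8, -1.2, 6.3]
opening: 0.001
```

Run:
```python
from h import *
st()
```

```text
t 5.15 fix [-42.7 -70.5] 60.4 F [-7.5 -2.4] 6.3 op 0.001
```

{"op": "jog_arm", "data": {"rows": [{"dp": [1,0,0],"turn": [0,0,0],"grip": 0},{"dp": [2,0,0],"turn": [0,0,0],"grip": 0},{"dp": [3,0,0],"turn": [0,0,0],"grip": 0},{"dp": [3,0,0],"turn": [0,0,0],"grip": 0}]}}

```text
time_s: 5.55
position: [0.5121, -0.0578, 0.0603]
tcp_rot: [[0.987, -0.158, -0.013], [-0.158, -0.987, 0.003], [-0.013, -0.001, -1.0]]
force: [-12.1, -1.0, 8.5]
opening: 0.008
```

Run:
```python
from h import *
from rig import vision
st()
p,d=vision.capture("wrist");cv2.imwrite("pics/w4.png",p[:,:,::-1])
p,d=vision.capture("scene");cv2.imwrite("pics/s4.png",cv2.resize(p[195:345,225:425,::-1],(800,600),interpolation=cv2.INTER_CUBIC))
```

```text
t 5.55 fix [-42.6 -70.3] 60.3 F [-11.8  -2.9] 8.5 op 0.008
```

View pics/w4.png

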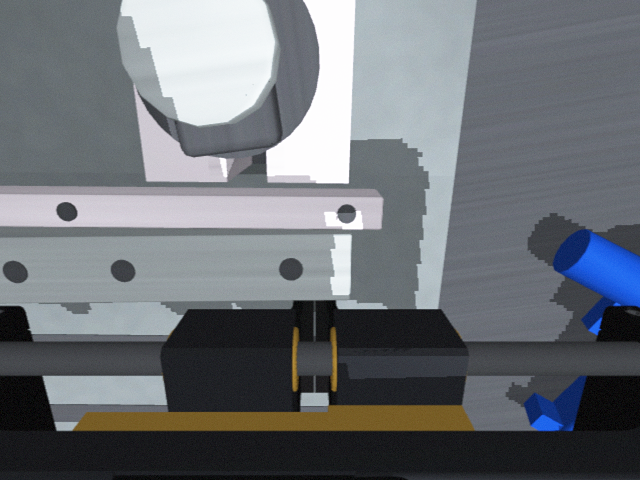

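View pics/s4.png

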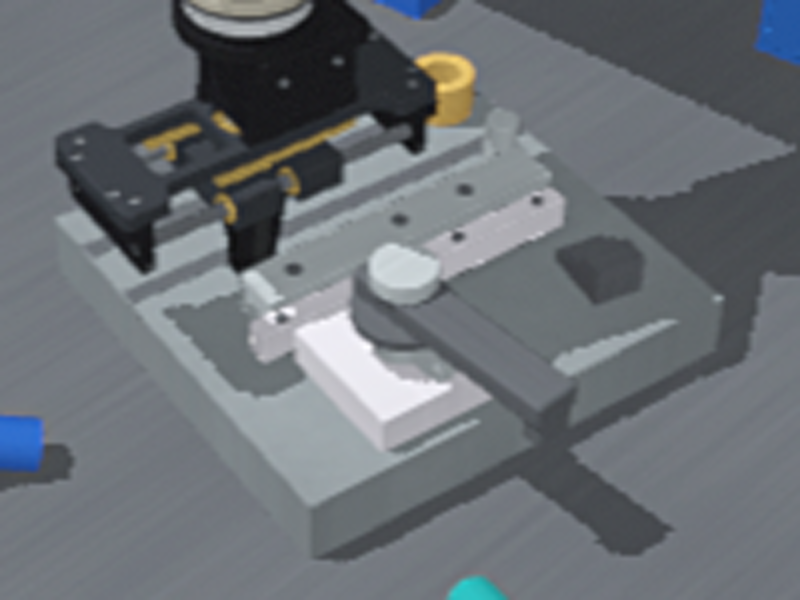

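The bar is flush and parallel with the fence, and the force rose without any further motion. Back off and lift.

{"op": "jog_arm", "data": {"rows": [{"dp": [-10,0,0],"turn": [0,0,0],"grip": 0},{"dp": [-25,0,0],"turn": [0,0,0],"grip": 0},{"dp": [-30,0,-20],"turn": [0,0,0],"grip": 0},{"dp": [-30,0,-60],"turn": [0,0,0],"grip": 0},{"dp": [-30,0,-105],"turn": [0,0,0],"grip": 0},{"dp": [-30,0,-140],"turn": [0,0,0],"grip": 0},{"dp": [-30,0,-140],"turn": [0,0,0],"grip": 0},{"dp": [-30,0,-140],"turn": [0,0,0],"grip": 0}]}}

```text
time_s: 6.45
position: [0.4901, -0.0545, 0.2016]
tcp_rot: [[0.987, -0.159, 0.005], [-0.159, -0.987, -0.001], [0.005, 0.0, -1.0]]
force: [-0.7, 0.1, 0.1]
opening: 0.005
```

Run:
```python
from h import *
from rig import vision
p=np.load("fix.npy");p[0]-=2;np.save("fix.npy",p)
st();go(129,-93,200)
p,d=vision.capture("wrist");cv2.imwrite("pics/w5.png",p[:,:,::-1])
```

```text
t 6.45 fix [-63.  -70.3] 201.6 F [-0.7 -0. ] 0.1 op 0.005
dp [192.   22.8   2.6] turn [ 0.02 -0.3   0.03]
```

View pics/w5.png

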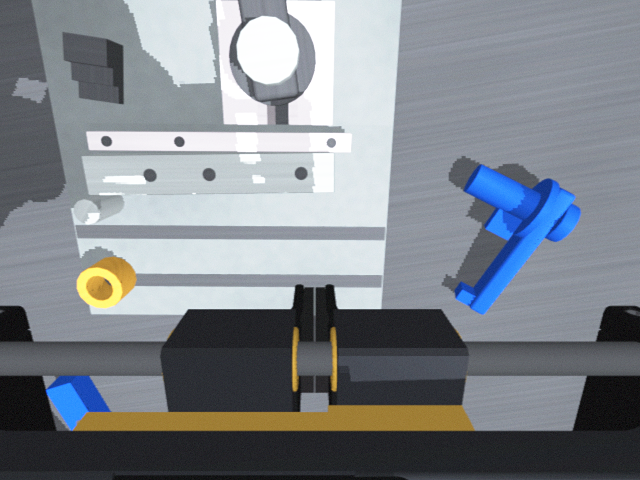

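Run:
```python
from h import *
from rig import vision
i=vision.camera_info("wrist")
W=dict(f=240/np.tan(np.radians(i['vertical_fov']/2)),c=np.array([i['cx'],i['cy']]),P=i['position'],R=i['rotation'])
p=np.load("fix.npy");M=np.array([[np.cos(p[2]),np.sin(p[2])],[-np.sin(p[2]),np.cos(p[2])]])
f=lambda uv,z:((ray(W,uv,z)[:,:2]*1000-p[:2])@M.T).round(1)
print("bar",f([[83,156],[334,152],[334,191],[88,193]],.066))
print("fence",f([[87,150],[351,151],[87,132],[351,134]],.06))
```

```text
bar [[ -4.5 101.5]
 [ -1.8 -85.6]
 [-31.  -86. ]
 [-32.3 102.9]]
fence [[ -0.6 101.3]
 [ -1.5 -98.8]
 [ 12.5  98.9]
 [ 10.9 -98.4]]
```

The bar is flush but slid about 7 mm towards +y (its ends are at about 102 and -86). I'll nudge its pivot-end face back, then press it flush at mid-length.

Run:
```python
from h import *
go(-17,138,200)
```

```text
dp [  47.3 -208.2    0.5] turn [-0.   -0.09  0.03]
```

{"op": "jog_arm", "data": {"rows": [{"dp": [10,-45,0],"turn": [0,0,0],"grip": 0},{"dp": [20,-90,0],"turn": [0,0,0],"grip": 0},{"dp": [30,-135,0],"turn": [0,0,0],"grip": 0},{"dp": [40,-180,0],"turn": [0,0,0],"grip": 0},{"dp": [47,-208,0],"turn": [0,0,0],"grip": 0},{"dp": [47,-208,20],"turn": [0,0,0],"grip": 0},{"dp": [47,-208,60],"turn": [0,0,0],"grip": 0},{"dp": [47,-208,85],"turn": [0,0,0],"grip": 0},{"dp": [47,-208,100],"turn": [0,0,0],"grip": 0},{"dp": [47,-208,100],"turn": [0,0,0],"grip": 0}]}}

```text
time_s: 7.5
position: [0.565, 0.1435, 0.096]
tcp_rot: [[0.987, -0.159, -0.009], [-0.159, -0.987, -0.0], [-0.009, 0.002, -1.0]]
force: [0.2, -0.2, -0.1]
opening: 0.003
```

Run:
```python
from h import *
from rig import vision
st();go(-17,125,61)
p,d=vision.capture("wrist");cv2.imwrite("pics/w6.png",p[:,:,::-1])
```

```text
t 7.5 fix [-20.7 137.1] 96.0 F [ 0.2 -0.2] -0.1 op 0.003
dp [ 4. 12. 35.] turn [0.1  0.5  0.02]
```

View pics/w6.png

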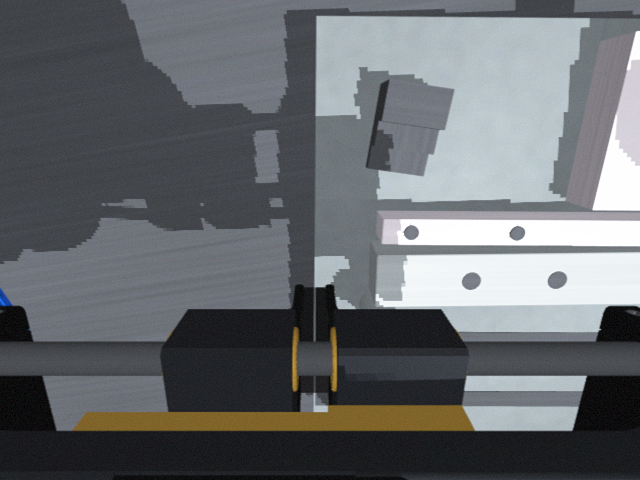

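The bar end (col ~372) stands just beyond the fence end (col ~378), so it is near y 102. The fingertips hang clear off its end.

{"op": "jog_arm", "data": {"rows": [{"dp": [3,0,15],"turn": [0,0,0],"grip": 0},{"dp": [3,0,28],"turn": [0,0,0],"grip": 0},{"dp": [3,0,35],"turn": [0,0,0],"grip": 0},{"dp": [3,4,35],"turn": [0,0,0],"grip": 0},{"dp": [3,8,35],"turn": [0,0,0],"grip": 0},{"dp": [3,12,35],"turn": [0,0,0],"grip": 0},{"dp": [3,15,35],"turn": [0,0,0],"grip": 0},{"dp": [3,18,35],"turn": [0,0,0],"grip": 0},{"dp": [3,18,35],"turn": [0,0,0],"grip": 0}]}}

```text
time_s: 8.45
position: [0.5682, 0.1249, 0.0659]
tcp_rot: [[0.987, -0.16, 0.0], [-0.16, -0.987, -0.0], [0.0, -0.0, -1.0]]
force: [1.1, 0.4, 0.6]
opening: 0.005
```

Run:
```python
from h import *
from rig import vision
st()
p,d=vision.capture("wrist");cv2.imwrite("pics/w7.png",p[:,:,::-1])
```

```text
t 8.45 fix [-14.5 119.2] 65.9 F [1.  0.6] 0.6 op 0.005
```

View pics/w7.png

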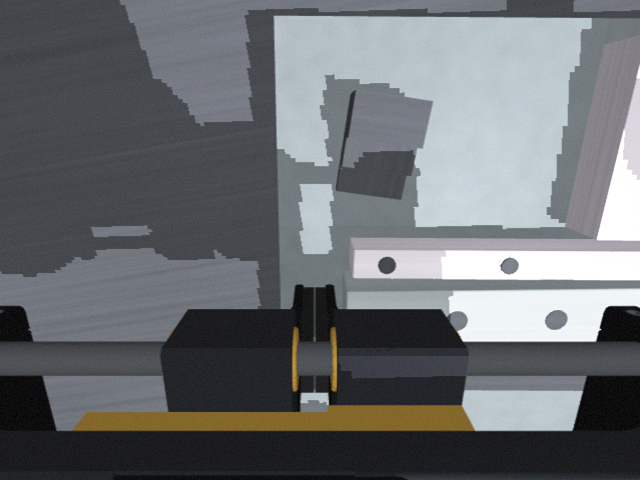

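{"op": "jog_arm", "data": {"rows": [{"dp": [-2,2,4],"turn": [0,0,0],"grip": 0},{"dp": [-2,4,4],"turn": [0,0,0],"grip": 0},{"dp": [-2,6,4],"turn": [0,0,0],"grip": 0},{"dp": [-2,8,4],"turn": [0,0,0],"grip": 0},{"dp": [-2,10,4],"turn": [0,0,0],"grip": 0},{"dp": [-2,11,4],"turn": [0,0,0],"grip": 0},{"dp": [-2,11,4],"turn": [0,0,0],"grip": 0}]}}

```text
time_s: 9.2
position: [0.5644, 0.1147, 0.0615]
tcp_rot: [[0.987, -0.159, -0.0], [-0.159, -0.987, -0.0], [-0.0, 0.0, -1.0]]
force: [0.4, 0.9, -1.3]
opening: 0.005
```

Run:
```python
from h import *
from rig import vision
st()
p,d=vision.capture("wrist");cv2.imwrite("pics/w8.png",p[:,:,::-1])
```

```text
t 9.2 fix [-16.7 108.6] 61.5 F [0.3 1. ] -1.3 op 0.005
```

View pics/w8.png

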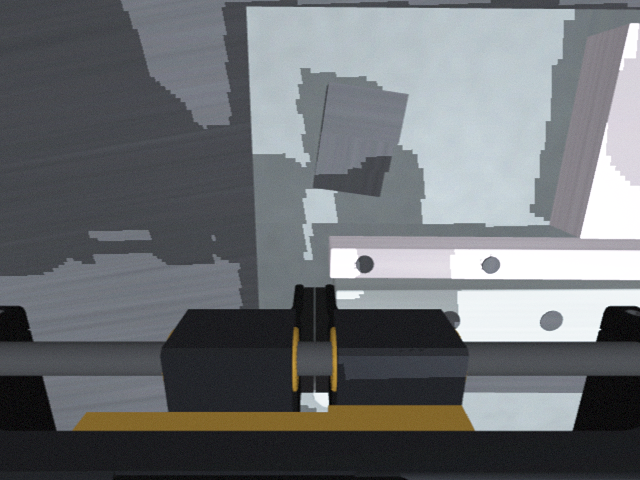

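{"op": "jog_arm", "data": {"rows": [{"dp": [0,1,0],"turn": [0,0,0],"grip": 0},{"dp": [0,2,0],"turn": [0,0,0],"grip": 0},{"dp": [0,2,0],"turn": [0,0,0],"grip": 0},{"dp": [0,-10,0],"turn": [0,0,0],"grip": 0},{"dp": [0,-16,0],"turn": [0,0,0],"grip": 0},{"dp": [0,-16,-35],"turn": [0,0,0],"grip": 0},{"dp": [0,-16,-70],"turn": [0,0,0],"grip": 0},{"dp": [0,-16,-75],"turn": [0,0,0],"grip": 0},{"dp": [0,-16,-75],"turn": [0,0,0],"grip": 0}]}}

```text
time_s: 10.15
position: [0.5678, 0.1311, 0.1379]
tcp_rot: [[0.987, -0.158, 0.003], [-0.158, -0.987, -0.0], [0.003, -0.0, -1.0]]
force: [-0.2, 0.8, -0.5]
opening: 0.006
```

Run:
```python
from h import *
st();go(-65,20,135);go(-65,20,62)
```

```text
t 10.15 fix [-15.9 125.3] 137.9 F [-0.3  0.8] -0.5 op 0.006
dp [-49.3 105.2   2.7] turn [-0.02 -0.18  0.08]
dp [-49.5 105.3  75.7] turn [-0.02 -0.18  0.08]
```

{"op": "jog_arm", "data": {"rows": [{"dp": [-20,40,0],"turn": [0,0,0],"grip": 0},{"dp": [-40,80,0],"turn": [0,0,0],"grip": 0},{"dp": [-50,105,0],"turn": [0,0,0],"grip": 0},{"dp": [-50,105,10],"turn": [0,0,0],"grip": 0},{"dp": [-50,105,45],"turn": [0,0,0],"grip": 0},{"dp": [-50,105,72],"turn": [0,0,0],"grip": 0},{"dp": [-50,105,75],"turn": [0,0,0],"grip": 0},{"dp": [-44,105,75],"turn": [0,0,0],"grip": 0},{"dp": [-38,105,75],"turn": [0,0,0],"grip": 0},{"dp": [-32,105,75],"turn": [0,0,0],"grip": 0}]}}

```text
time_s: 11.15
position: [0.5206, 0.032, 0.0626]
tcp_rot: [[0.987, -0.159, 0.003], [-0.159, -0.987, -0.0], [0.003, -0.0, -1.0]]
force: [0.7, -0.2, 1.0]
opening: 0.001
```

Run:
```python
from h import *
st()
```

```text
t 11.15 fix [-46.7  20. ] 62.6 F [ 0.8 -0. ] 1.0 op 0.001
```

{"op": "jog_arm", "data": {"rows": [{"dp": [2,0,0],"turn": [0,0,0],"grip": 0},{"dp": [4,0,0],"turn": [0,0,0],"grip": 0},{"dp": [6,0,0],"turn": [0,0,0],"grip": 0},{"dp": [8,0,0],"turn": [0,0,0],"grip": 0},{"dp": [10,0,0],"turn": [0,0,0],"grip": 0},{"dp": [11,0,0],"turn": [0,0,0],"grip": 0},{"dp": [11,0,0],"turn": [0,0,0],"grip": 0}]}}

```text
time_s: 11.85
position: [0.5252, 0.031, 0.0612]
tcp_rot: [[0.987, -0.159, -0.009], [-0.159, -0.987, 0.001], [-0.009, 0.0, -1.0]]
force: [-6.2, 0.9, 5.2]
opening: 0.003
```

Run:
```python
from h import *
from rig import vision
st()
p,d=vision.capture("wrist");cv2.imwrite("pics/w9.png",p[:,:,::-1])
```

```text
t 11.85 fix [-42.   19.7] 61.2 F [-6.3 -0.1] 5.2 op 0.003
```

View pics/w9.png

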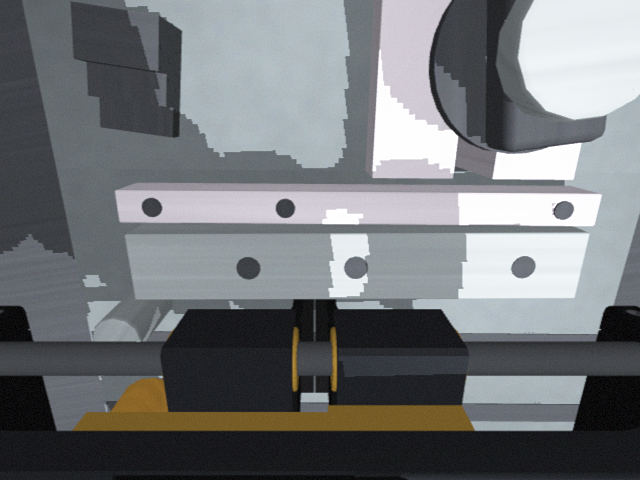

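The bar now lies flush, parallel and centred on the fence (bar cols 127–588, fence 118–600). Back off, then go round behind the clamp arm.

{"op": "jog_arm", "data": {"rows": [{"dp": [-15,0,0],"turn": [0,0,0],"grip": 0},{"dp": [-30,0,0],"turn": [0,0,0],"grip": 0},{"dp": [-30,0,-40],"turn": [0,0,0],"grip": 0},{"dp": [-30,0,-85],"turn": [0,0,0],"grip": 0},{"dp": [-30,0,-130],"turn": [0,0,0],"grip": 0},{"dp": [-30,0,-140],"turn": [0,0,0],"grip": 0},{"dp": [-30,0,-140],"turn": [0,0,0],"grip": 0},{"dp": [-30,0,-140],"turn": [0,0,0],"grip": 0}]}}

```text
time_s: 12.7
position: [0.4991, 0.0351, 0.2007]
tcp_rot: [[0.987, -0.159, -0.001], [-0.159, -0.987, 0.0], [-0.001, 0.0, -1.0]]
force: [-1.0, 0.4, -0.1]
opening: 0.005
```

Run:
```python
from h import *
st();go(125,-98,200)
```

```text
t 12.7 fix [-68.4  19.6] 200.7 F [-1.1  0.2] -0.1 op 0.005
dp [193.3 117.7   0.4] turn [0.   0.09 0.03]
```

{"op": "jog_arm", "data": {"rows": [{"dp": [35,22,0],"turn": [0,0,0],"grip": 0},{"dp": [75,45,0],"turn": [0,0,0],"grip": 0},{"dp": [115,70,0],"turn": [0,0,0],"grip": 0},{"dp": [155,95,0],"turn": [0,0,0],"grip": 0},{"dp": [193,118,0],"turn": [0,0,0],"grip": 0},{"dp": [193,118,0],"turn": [0,0,0],"grip": 0},{"dp": [193,118,0],"turn": [0,0,0],"grip": 0}]}}

```text
time_s: 13.4
position: [0.6703, -0.1125, 0.1978]
tcp_rot: [[0.987, -0.161, -0.006], [-0.161, -0.987, 0.002], [-0.006, -0.001, -1.0]]
force: [-1.3, 1.0, 0.3]
opening: 0.005
```

Run:
```python
from h import *
from rig import vision
st();go(125,-98,104)
p,d=vision.capture("wrist");cv2.imwrite("pics/w10.png",p[:,:,::-1])
```

```text
t 13.4 fix [124.2 -98.7] 197.8 F [-1.5  0.7] 0.3 op 0.005
dp [ 1.4 -0.6 93.8] turn [-0.08  0.35 -0.05]
```

View pics/w10.png

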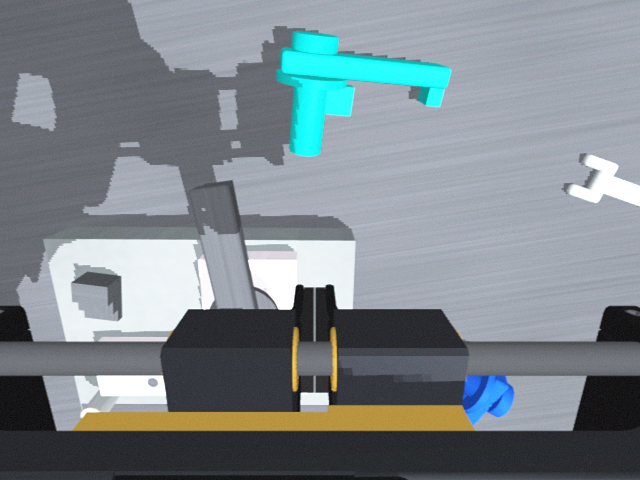

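{"op": "jog_arm", "data": {"rows": [{"dp": [1,0,30],"turn": [0,0,0],"grip": 0},{"dp": [1,0,60],"turn": [0,0,0],"grip": 0},{"dp": [1,0,85],"turn": [0,0,0],"grip": 0},{"dp": [1,0,94],"turn": [0,0,0],"grip": 0},{"dp": [1,0,94],"turn": [0,0,0],"grip": 0},{"dp": [1,0,94],"turn": [0,0,0],"grip": 0}]}}

```text
time_s: 14.05
position: [0.6729, -0.1119, 0.1084]
tcp_rot: [[0.987, -0.159, 0.001], [-0.159, -0.987, -0.0], [0.001, 0.0, -1.0]]
force: [0.7, 0.3, -0.4]
opening: 0.005
```

```bash
cat >> h.py <<'E'
def arc(step=2.7,n=10,R=84):
    from rig import bot
    p=np.load("fix.npy");s=bot.read_state();c,k=np.cos(p[2]),np.sin(p[2])
    f=np.array([[c,k],[-k,c]])@(s['position'][:2]*1000-p[:2])
    v=f-[60,-45];a0=np.degrees(np.arctan2(v[1],v[0]));r0=np.hypot(*v);print("psi",a0.round(1),"R",r0.round(1))
    a=np.radians(a0+step*np.arange(1,n+1));r=R+(r0-R)*np.maximum(0,1-np.arange(1,n+1)/4)
    q=np.c_[60+r*np.cos(a),-45+r*np.sin(a)]-f
    print([[int(round(x)),int(round(-y))] for x,y in q])
E
python3 -c "
from h import *
st();arc()"
```

```text
t 14.05 fix [126.6 -97.7] 108.4 F [0.6 0.5] -0.4 op 0.005
psi -38.4 R 85.0
[[2, -3], [4, -7], [6, -10], [8, -14], [10, -17], [11, -21], [13, -25], [14, -29], [15, -32], [16, -36]]
```

{"op": "jog_arm", "data": {"rows": [{"dp": [2,-3,2],"turn": [0,0,0],"grip": 0},{"dp": [4,-7,2],"turn": [0,0,0],"grip": 0},{"dp": [6,-10,2],"turn": [0,0,0],"grip": 0},{"dp": [8,-14,2],"turn": [0,0,0],"grip": 0},{"dp": [10,-17,2],"turn": [0,0,0],"grip": 0},{"dp": [11,-21,2],"turn": [0,0,0],"grip": 0},{"dp": [13,-25,2],"turn": [0,0,0],"grip": 0},{"dp": [14,-29,2],"turn": [0,0,0],"grip": 0},{"dp": [15,-32,2],"turn": [0,0,0],"grip": 0},{"dp": [16,-36,2],"turn": [0,0,0],"grip": 0}]}}

```text
time_s: 15.05
position: [0.6942, -0.0791, 0.1055]
tcp_rot: [[0.987, -0.159, -0.0], [-0.159, -0.987, -0.0], [-0.0, 0.0, -1.0]]
force: [-0.2, -0.1, 0.3]
opening: 0.003
```

```bash
python3 -c "
from h import *
st();arc()"
```

```text
t 15.05 fix [142.5 -62. ] 105.5 F [-0.1 -0.1] 0.3 op 0.003
psi -11.6 R 84.2
[[1, -4], [1, -8], [1, -12], [2, -16], [1, -20], [1, -24], [1, -28], [0, -32], [-1, -35], [-1, -39]]
```

{"op": "jog_arm", "data": {"rows": [{"dp": [1,-4,0],"turn": [0,0,0],"grip": 0},{"dp": [1,-8,0],"turn": [0,0,0],"grip": 0},{"dp": [1,-12,0],"turn": [0,0,0],"grip": 0},{"dp": [2,-16,0],"turn": [0,0,0],"grip": 0},{"dp": [1,-20,0],"turn": [0,0,0],"grip": 0},{"dp": [1,-24,0],"turn": [0,0,0],"grip": 0},{"dp": [1,-28,0],"turn": [0,0,0],"grip": 0},{"dp": [0,-32,0],"turn": [0,0,0],"grip": 0},{"dp": [-1,-35,0],"turn": [0,0,0],"grip": 0},{"dp": [-1,-39,0],"turn": [0,0,0],"grip": 0}]}}

```text
time_s: 16.05
position: [0.6992, -0.0405, 0.1055]
tcp_rot: [[0.987, -0.159, -0.0], [-0.159, -0.987, -0.0], [-0.0, 0.0, -1.0]]
force: [0.1, -1.5, 0.9]
opening: 0.001
```

```bash
python3 -c "
from h import *
from rig import vision
st();arc()
p,d=vision.capture('wrist');cv2.imwrite('pics/w11.png',p[:,:,::-1])
"
```

```text
t 16.05 fix [141.2 -23. ] 105.5 F [ 0.3 -1.4] 0.9 op 0.001
psi 15.1 R 84.1
[[-1, -4], [-2, -8], [-4, -11], [-6, -15], [-7, -18], [-9, -22], [-12, -25], [-14, -28], [-16, -31], [-19, -34]]
```

View pics/w11.png

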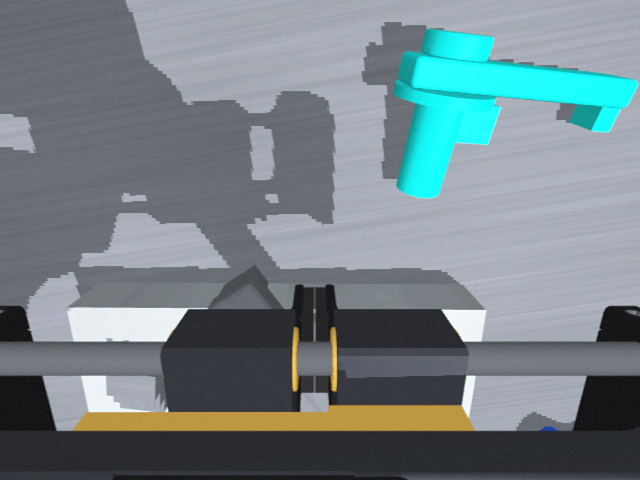

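The arm tip (250,285) is turning ahead of the fingers with about 1.4 N. Continue.

{"op": "jog_arm", "data": {"rows": [{"dp": [-1,-4,0],"turn": [0,0,0],"grip": 0},{"dp": [-2,-8,0],"turn": [0,0,0],"grip": 0},{"dp": [-4,-11,0],"turn": [0,0,0],"grip": 0},{"dp": [-6,-15,0],"turn": [0,0,0],"grip": 0},{"dp": [-7,-18,0],"turn": [0,0,0],"grip": 0},{"dp": [-9,-22,0],"turn": [0,0,0],"grip": 0},{"dp": [-12,-25,0],"turn": [0,0,0],"grip": 0},{"dp": [-14,-28,0],"turn": [0,0,0],"grip": 0},{"dp": [-16,-31,0],"turn": [0,0,0],"grip": 0},{"dp": [-19,-34,0],"turn": [0,0,0],"grip": 0}]}}

```text
time_s: 17.1
position: [0.686, -0.0039, 0.1056]
tcp_rot: [[0.987, -0.159, 0.0], [-0.159, -0.987, -0.0], [0.0, 0.0, -1.0]]
force: [-0.2, -0.1, 0.1]
opening: 0.004
```

```bash
python3 -c "
from h import *
st();arc()"
```

```text
t 17.1 fix [122.3  10.9] 105.6 F [-0.2 -0.1] 0.1 op 0.004
psi 41.9 R 83.8
[[-3, -3], [-5, -6], [-8, -8], [-11, -11], [-15, -13], [-18, -15], [-21, -17], [-25, -19], [-28, -21], [-32, -22]]
```

{"op": "jog_arm", "data": {"rows": [{"dp": [-3,-3,0],"turn": [0,0,0],"grip": 0},{"dp": [-5,-6,0],"turn": [0,0,0],"grip": 0},{"dp": [-8,-8,0],"turn": [0,0,0],"grip": 0},{"dp": [-11,-11,0],"turn": [0,0,0],"grip": 0},{"dp": [-15,-13,0],"turn": [0,0,0],"grip": 0},{"dp": [-18,-15,0],"turn": [0,0,0],"grip": 0},{"dp": [-21,-17,0],"turn": [0,0,0],"grip": 0},{"dp": [-25,-19,0],"turn": [0,0,0],"grip": 0},{"dp": [-28,-21,0],"turn": [0,0,0],"grip": 0},{"dp": [-32,-22,0],"turn": [0,0,0],"grip": 0}]}}

```text
time_s: 18.1
position: [0.6578, 0.023, 0.1056]
tcp_rot: [[0.987, -0.159, 0.0], [-0.159, -0.987, 0.0], [0.0, -0.0, -1.0]]
force: [1.0, -0.9, 0.6]
opening: 0.009
```

```bash
python3 -c "
from h import *
st();arc()
from rig import vision
p,d=vision.capture('scene');cv2.imwrite('pics/s11.png',cv2.resize(p[145:345,225:425,::-1],(600,600),interpolation=cv2.INTER_CUBIC))
"
```

```text
t 18.1 fix [90.2 33. ] 105.6 F [ 1.1 -0.7] 0.6 op 0.009
psi 68.8 R 83.6
[[-4, -1], [-7, -3], [-11, -4], [-15, -5], [-19, -5], [-23, -6], [-27, -6], [-31, -6], [-35, -6], [-39, -6]]
```

View pics/s11.png

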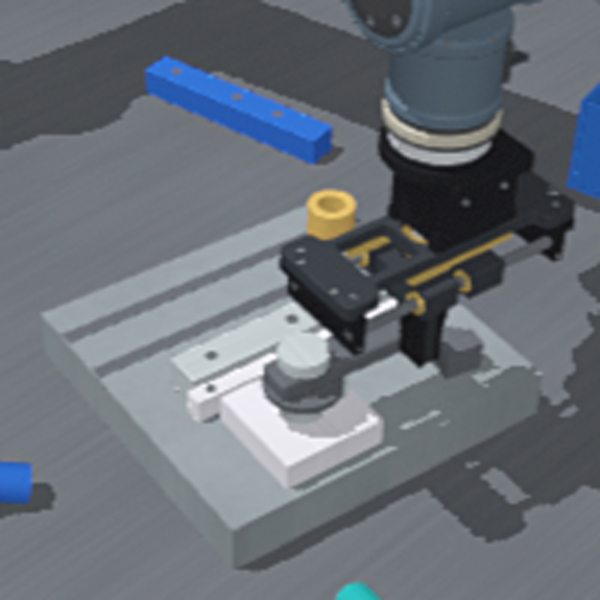

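{"op": "jog_arm", "data": {"rows": [{"dp": [-4,-1,0],"turn": [0,0,0],"grip": 0},{"dp": [-7,-3,0],"turn": [0,0,0],"grip": 0},{"dp": [-11,-4,0],"turn": [0,0,0],"grip": 0},{"dp": [-15,-5,0],"turn": [0,0,0],"grip": 0},{"dp": [-19,-5,0],"turn": [0,0,0],"grip": 0},{"dp": [-23,-6,0],"turn": [0,0,0],"grip": 0},{"dp": [-27,-6,0],"turn": [0,0,0],"grip": 0},{"dp": [-31,-6,0],"turn": [0,0,0],"grip": 0},{"dp": [-35,-6,0],"turn": [0,0,0],"grip": 0},{"dp": [-39,-6,0],"turn": [0,0,0],"grip": 0}]}}

```text
time_s: 19.15
position: [0.6201, 0.0349, 0.1056]
tcp_rot: [[0.987, -0.159, 0.0], [-0.159, -0.987, 0.0], [0.0, -0.0, -1.0]]
force: [0.2, -0.8, -0.2]
opening: 0.005
```

```bash
python3 -c "
from h import *
st();arc()"
```

```text
t 19.15 fix [51.1 38.7] 105.6 F [ 0.3 -0.8] -0.2 op 0.005
psi 96.1 R 84.2
[[-4, 1], [-8, 1], [-12, 2], [-15, 3], [-19, 5], [-23, 6], [-27, 8], [-30, 9], [-34, 11], [-37, 13]]
```

{"op": "jog_arm", "data": {"rows": [{"dp": [-4,1,0],"turn": [0,0,0],"grip": 0},{"dp": [-8,1,0],"turn": [0,0,0],"grip": 0},{"dp": [-12,2,0],"turn": [0,0,0],"grip": 0},{"dp": [-15,3,0],"turn": [0,0,0],"grip": 0},{"dp": [-19,5,0],"turn": [0,0,0],"grip": 0},{"dp": [-23,6,0],"turn": [0,0,0],"grip": 0},{"dp": [-27,8,0],"turn": [0,0,0],"grip": 0},{"dp": [-30,9,0],"turn": [0,0,0],"grip": 0},{"dp": [-34,11,0],"turn": [0,0,0],"grip": 0},{"dp": [-37,13,0],"turn": [0,0,0],"grip": 0}]}}

```text
time_s: 20.15
position: [0.5814, 0.0279, 0.1055]
tcp_rot: [[0.987, -0.159, -0.0], [-0.159, -0.987, 0.0], [-0.0, -0.0, -1.0]]
force: [0.3, 0.0, -0.2]
opening: 0.005
```

```bash
python3 -c "
from h import *
st();arc(1.4)
from rig import vision
p,d=vision.capture('wrist');cv2.imwrite('pics/w12.png',p[:,:,::-1])
"
```

```text
t 20.15 fix [14.  25.6] 105.5 F [0.3 0.1] -0.2 op 0.005
psi 123.1 R 84.3
[[-2, 1], [-3, 2], [-5, 4], [-6, 5], [-8, 6], [-10, 8], [-11, 9], [-13, 10], [-14, 12], [-16, 13]]
```

View pics/w12.png

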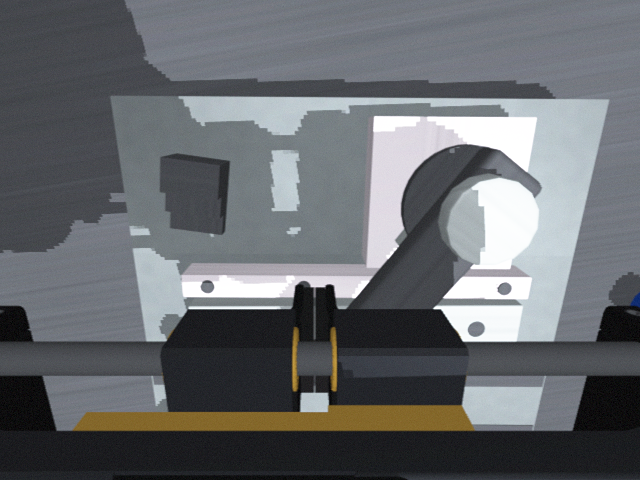

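The arm is at about 140° (cap 490,220 towards 390,320), pointing over the bar. The approach continues at a slower rate.

{"op": "jog_arm", "data": {"rows": [{"dp": [-3,2,0],"turn": [0,0,0],"grip": 0},{"dp": [-5,4,0],"turn": [0,0,0],"grip": 0},{"dp": [-8,6,0],"turn": [0,0,0],"grip": 0},{"dp": [-10,8,0],"turn": [0,0,0],"grip": 0},{"dp": [-12,10,0],"turn": [0,0,0],"grip": 0},{"dp": [-14,12,0],"turn": [0,0,0],"grip": 0},{"dp": [-16,14,0],"turn": [0,0,0],"grip": 0},{"dp": [-18,16,0],"turn": [0,0,0],"grip": 0},{"dp": [-20,18,0],"turn": [0,0,0],"grip": 0},{"dp": [-21,19,0],"turn": [0,0,0],"grip": 0}]}}

```text
time_s: 21.2
position: [0.5577, 0.0124, 0.1055]
tcp_rot: [[0.987, -0.159, -0.0], [-0.159, -0.987, 0.0], [-0.0, 0.0, -1.0]]
force: [0.8, 0.9, -1.1]
opening: 0.001
```

```bash
python3 -c "
from h import *
st();arc(1.2)
from rig import vision
p,d=vision.capture('wrist');cv2.imwrite('pics/w13.png',p[:,:,::-1])
"
```

```text
t 21.2 fix [-6.9  6.5] 105.5 F [0.6 1.1] -1.1 op 0.001
psi 142.4 R 84.5
[[-1, 1], [-2, 3], [-3, 5], [-4, 6], [-5, 8], [-6, 9], [-6, 11], [-7, 12], [-8, 14], [-9, 15]]
```

View pics/w13.png

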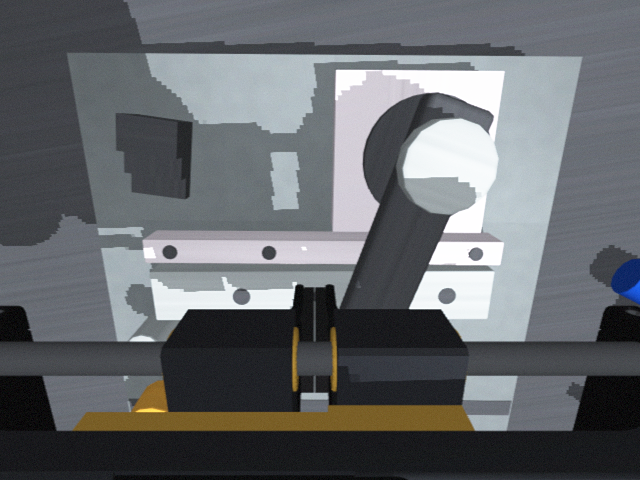

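{"op": "jog_arm", "data": {"rows": [{"dp": [-1,1,0],"turn": [0,0,0],"grip": 0},{"dp": [-2,3,0],"turn": [0,0,0],"grip": 0},{"dp": [-3,5,0],"turn": [0,0,0],"grip": 0},{"dp": [-4,6,0],"turn": [0,0,0],"grip": 0},{"dp": [-5,8,0],"turn": [0,0,0],"grip": 0},{"dp": [-6,9,0],"turn": [0,0,0],"grip": 0},{"dp": [-6,11,0],"turn": [0,0,0],"grip": 0},{"dp": [-7,12,0],"turn": [0,0,0],"grip": 0},{"dp": [-8,14,0],"turn": [0,0,0],"grip": 0},{"dp": [-9,15,0],"turn": [0,0,0],"grip": 0}]}}

```text
time_s: 22.25
position: [0.5467, -0.0011, 0.1055]
tcp_rot: [[0.987, -0.159, 0.0], [-0.159, -0.987, -0.0], [0.0, 0.0, -1.0]]
force: [0.6, -0.1, 0.4]
opening: 0.008
```

```bash
python3 -c "
from h import *
st();arc(1)
from rig import vision
p,d=vision.capture('wrist');cv2.imwrite('pics/w14.png',p[:,:,::-1])
"
```

```text
t 22.25 fix [-15.6  -8.5] 105.5 F [ 0.6 -0.1] 0.4 op 0.008
psi 154.2 R 84.0
[[-1, 1], [-1, 3], [-2, 4], [-2, 5], [-3, 7], [-3, 8], [-4, 9], [-4, 11], [-5, 12], [-5, 14]]
```

View pics/w14.png

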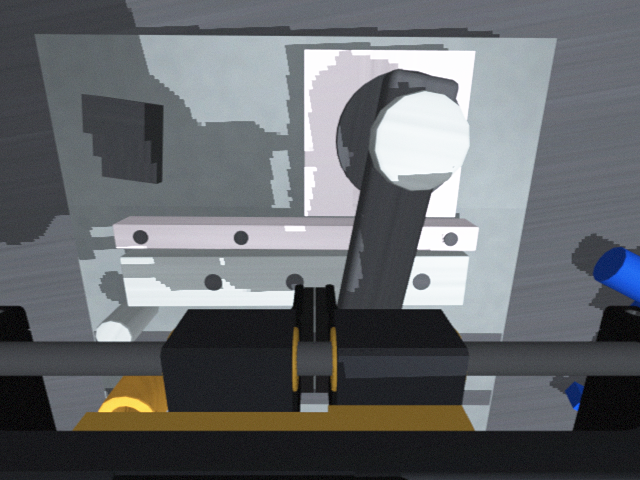

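{"op": "jog_arm", "data": {"rows": [{"dp": [-1,1,0],"turn": [0,0,0],"grip": 0},{"dp": [-1,3,0],"turn": [0,0,0],"grip": 0},{"dp": [-2,4,0],"turn": [0,0,0],"grip": 0},{"dp": [-2,5,0],"turn": [0,0,0],"grip": 0},{"dp": [-3,7,0],"turn": [0,0,0],"grip": 0},{"dp": [-3,8,0],"turn": [0,0,0],"grip": 0},{"dp": [-4,9,0],"turn": [0,0,0],"grip": 0},{"dp": [-4,10,0],"turn": [0,0,0],"grip": 0}]}}

```text
time_s: 23.1
position: [0.541, -0.0102, 0.1055]
tcp_rot: [[0.987, -0.159, -0.0], [-0.159, -0.987, 0.0], [-0.0, -0.0, -1.0]]
force: [0.3, -0.0, 0.0]
opening: 0.008
```

```bash
python3 -c "
from h import *
st();arc(0.8)
from rig import vision
p,d=vision.capture('wrist');cv2.imwrite('pics/w15.png',p[:,:,::-1])
"
```

```text
t 23.1 fix [-19.8 -18.4] 105.5 F [0.3 0. ] 0.0 op 0.008
psi 161.6 R 84.1
[[0, 1], [-1, 2], [-1, 3], [-1, 5], [-2, 6], [-2, 7], [-2, 8], [-2, 9], [-3, 10], [-3, 11]]
```

View pics/w15.png

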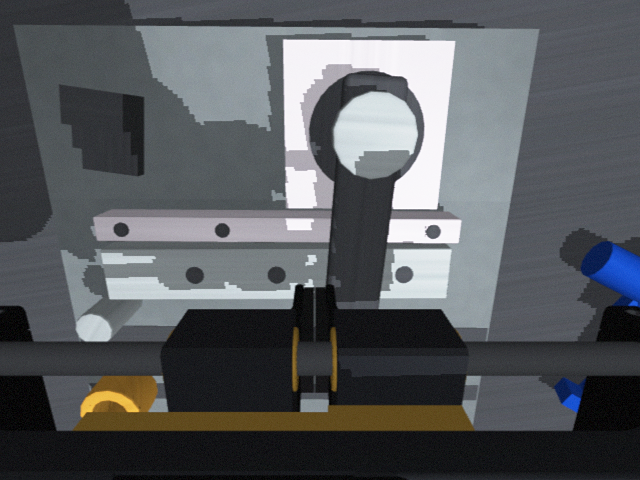

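The cap shrank from ~98 to ~85 px and the arm is now square to the fence, so the clamp has dropped. Withdraw and check.

{"op": "jog_arm", "data": {"rows": [{"dp": [0,-10,0],"turn": [0,0,0],"grip": 0},{"dp": [0,-20,-15],"turn": [0,0,0],"grip": 0},{"dp": [0,-20,-55],"turn": [0,0,0],"grip": 0},{"dp": [-20,-20,-95],"turn": [0,0,0],"grip": 0},{"dp": [-60,-20,-105],"turn": [0,0,0],"grip": 0},{"dp": [-90,0,-105],"turn": [0,0,0],"grip": 0},{"dp": [-90,20,-105],"turn": [0,0,0],"grip": 0},{"dp": [-90,20,-105],"turn": [0,0,0],"grip": 0},{"dp": [-90,20,-105],"turn": [0,0,0],"grip": 0}]}}

```text
time_s: 24.05
position: [0.4498, -0.0153, 0.2108]
tcp_rot: [[0.987, -0.16, 0.001], [-0.16, -0.987, 0.0], [0.001, -0.0, -1.0]]
force: [-0.2, -0.2, -0.6]
opening: 0.007
```

Run:
```python
from h import *
from rig import vision
st()
i=vision.camera_info("wrist");p,d=vision.capture("wrist");cv2.imwrite("pics/w16.png",p[:,:,::-1]);np.save("wd.npy",d);np.save("wi.npy",i,allow_pickle=True)
p,d=vision.capture('scene');cv2.imwrite('pics/s16.png',cv2.resize(p[195:345,225:425,::-1],(800,600),interpolation=cv2.INTER_CUBIC))
```

```text
t 24.05 fix [-109.  -38.] 210.8 F [-0.1 -0.3] -0.6 op 0.007
```

View pics/w16.png

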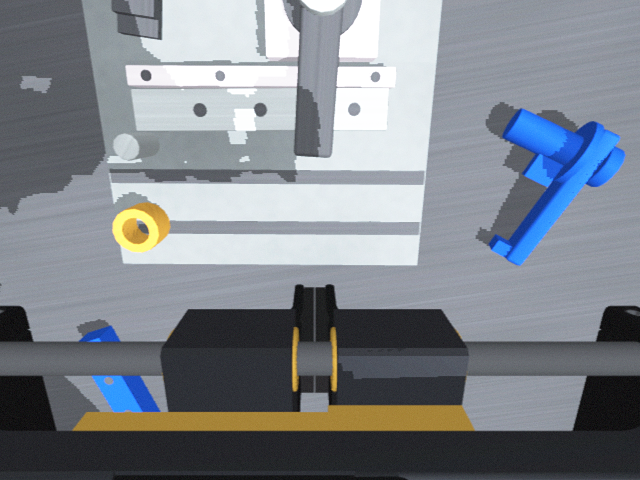

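View pics/s16.png

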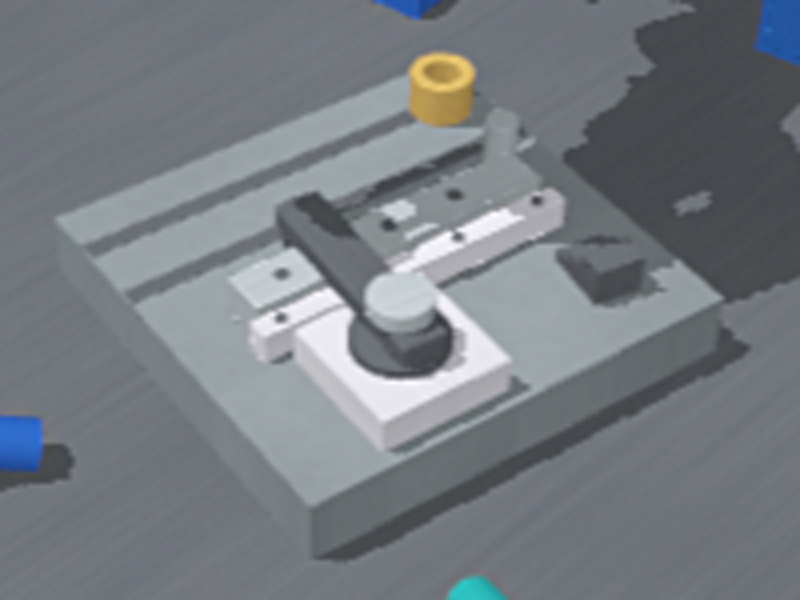

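Next I'll check the arm-top height from depth; it should read 84 mm when the clamp is home and 106 mm when it is up.

Run:
```python
from h import *
d=np.load("wd.npy");i=np.load("wi.npy",allow_pickle=True).item()
f=240/np.tan(np.radians(i['vertical_fov']/2));p=np.load("fix.npy");M=np.array([[np.cos(p[2]),np.sin(p[2])],[-np.sin(p[2]),np.cos(p[2])]])
def at(u,v):
    z=np.median(d[v-2:v+3,u-2:u+3]);w=i['position']+i['rotation']@(np.array([(u-i['cx'])/f,(v-i['cy'])/f,1])*z)
    return (M@(w[:2]*1000-p[:2])).round(1),(w[2]*1000).round(1)
for n,u,v in[("tip",314,145),("arm",317,60),("arm",320,30),("bar L",150,112),("bar R",375,110),("fence",250,76),("bed",300,205),("cap",322,4)]:print(n,at(u,v))
```

```text
tip (array([-41.3, -38.5]), np.float64(82.6))
arm (array([ 14.5, -40.6]), np.float64(83.3))
arm (array([ 32.5, -42.6]), np.float64(83.6))
bar L (array([-18.1,  84.1]), np.float64(65.6))
bar R (array([-16.9, -84.1]), np.float64(65.8))
fence (array([7.2, 8.9]), np.float64(60.1))
bed (array([-94.5, -26.2]), np.float64(39.8))
cap (array([ 44.2, -43.6]), np.float64(96.0))
```

```bash
python3 -c "
from rig import bot
print(bot.hand_in())"
```

```text
the job is handed in; nothing more can be done
None
```

The job is done and handed in at about 24 s of the 64 s allowed. The steel bar lies flat along the fence, and the clamp has dropped fully home with its hook over the bar.

**What I did**
- I pushed the bar's free end round to the fence with the closed fingers, up to about 12 N.
- It had slid about 7 mm along the fence, so I nudged its pivot end back and pressed it flush again at about 6 N.
- I then pushed the clamp arm round by the post side, at under 2 N and no more than 40 mm/s. It dropped when the arm came square to the fence.

**Last checks**
- **Clamp:** depth puts the top of the arm at about 83 mm (84 expected when home, 106 when up) and the cap at 96 mm, as expected. The hook end is in front of the bar at fixture x about -41.
- **Bar:** its top reads 66 mm near both ends, at nearly the same distance from the fence (x about -17 and -18), roughly centred along the fence.
- **Other things:** the bush, post, step block and look-alikes look undisturbed, and the gripper stood clear of everything. The tap chuck, wrench and screwdriver were not in the last close-ups, but the arm did not go near them after setting off.
- **Disagreement:** the cameras differed by about 2–3 mm on the fixture's position. I settled the bar by contact force instead.

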